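Prove the guard switch, then clasp the steriliser shut

ROBOT

A 7-joint arm with a two-finger parallel gripper is mounted at the origin on the work surface. World frame = base frame: x ahead of the robot, y to its left, z up, the work surface at z = 0. Lengths are in m, angles in rad, forces in N, time in s.
With the tool pointing down it reaches from about 0.425 to 0.875 m from the base axis. Payload 4.7 kg.
Tool frame: the origin (TCP) lies at the very end of the fingers, on their centre line; the grasp point (between the pads) lies 19 mm behind it; z points along the fingers, y is the direction in which the jaws open and shut (so a half turn about z gives the same grasp; the last joint's range is limited). The gripper opens to 87 mm and grips with 3 to 60 N. Pads are 19 mm wide; open, the fingers measure 117 mm over their backs; the gripper's body (75 mm by 190 mm) begins 51 mm behind the grasp point.
Start: joints at [-1.27, 0.321, -0.07, 1.45, 0.023, 1.371, -0.057], TCP at [0.184, 0.623, 0.188] pointing down, gripper open.
Joint ranges: [-2.86, 2.86], [-0.3, 2.09], [-1.38, 1.24], [0.06, 2.45], [-1.56, 4.7], [0.09, 2.05], [-2.69, 2.69]. Speed limits (rad/s): [2.57, 2.57, 3.14, 3.14, 3.14, 3.14, 3.14].

INTERFACE

Orientations are given as a rotation vector (axis times angle).
In Python, from bench import * gives the robot as it stands.
- The arm moves only by the shell command python3 -m jog 'ROWS' [OPENING] [FORCE]. ROWS is JSON, a list of rows, each a list of 4 numbers: the shift along the world's x, y, z in mm, then the turn about the world's z in rad. In form: [[x, y, z, twist], ...]. A call has exactly 8 rows; each row is the pose to reach, as a shift and turn from the pose commanded when the call began; what a row does not reach only later rows make up. A row lasts 1/8 s, in which the tool goes at most 62.5 mm and 10.7 degrees, less where a joint would pass 70% of its speed; a pose out of reach is approached as far as the arm can. A call with a gripper value outside its range is refused whole. OPENING is the opening, from -1 (shut) to 1 (fully open), set as the call begins (- or left out, the last holds). The fingers move at their own pace and stop on an object; FORCE is the grip in N (left out, the last holds). Time passes only in rows, so rows that repeat a pose let the fingers close, or fill a call up. It gives the time, the measured TCP pose, the force and the opening at its end, in the units of the state.
- get_state(): the state, without advancing time (a new reading comes with each control period).
- get_image(name): name is "scene" or "side" or "wrist"; returns a dict with "image" (384x512x3 uint8, red, green, blue), "fx", "fy", "cx", "cy" (pixels), "D" ([k1, k2, p1, p2, k3] as OpenCV has them; the pictures are not rectified), "position" and "rotation" of the camera in the world; the wrist camera has in their place "tool_from_camera" (4x4, takes a point from camera to tool coordinates, whose origin is the TCP and whose axes are the flange's). Camera axes: x right, y down, z forward; pixel columns grow to the right and rows downward; lengths in m; the calibration is good to about 2 mm. A picture is of the moment at which its call begins: read the wrist's pose just before it. There is no depth.
- close_job(): hands the job in, once; it reports no verdict.
The state is a dict: "time": time; "joint_positions": joint angles; "qd": joint speeds; "joint_torque": joint torques, N m; "position": TCP position; "tool_rot": TCP orientation; "ft_force": force on the tool from outside, world axes, zero at the start; "torque": the same for the moment, N m; "grip_width": opening from 0.0 (shut) to 1.0 (fully open).
Only numpy, scipy, OpenCV 4.12 (cv2) and the standard library are available. Lean on these libraries where they do the work, as an engineer would, in place of code of your own. Each camera call takes 0.05 s, during which the arm holds its last target. There are 200 camera calls.

TASK

Before the bench steriliser is started, prove its guard switch: push the roller arm on the switch stand sideways until it clicks, without forcing it against its end stop, and let it spring back upright. Then fasten the steriliser's lid with the draw latch on top: swing the wire loop over so that it drops behind the keeper, and throw the latch lever back over centre until it lies flat, pulling the keeper tight. Leave the bottle, the jars and the dish where they stand, and let go of everything.

Things in the scene. Friction and masses are not known exactly. Their poses are not given: they have to be found in the camera images.
- case: Bench steriliser, fixed ivory box 260 x 200 x 110 mm (x, y, z), lid already shut, at a small yaw. Origin: centre of its underside; x from the front (dark control panel) to the rear, z up. Flat top 110 mm up: deck in front, lid behind. The latch lever's pivot lies at x = -35, y = 0, z = 128 mm in this frame, its axis along y.
- clasp_lever (a joint): Latch lever angle. 0: it points 65 deg above the case's +x (leaning to the keeper); grows as it swings up, over and back to the front. 2.04 (limit): flat, 18 mm above the deck, end to the front. Starts 0 to 0.35. Stays where put (0.7 N at its end moves it); with the loop hooked it needs a few N more, and past about 1.85 it is over centre and holds itself.
- lever_tip (a point): Centre of the 10 mm thick, 26 mm wide roll at the end of the steel latch lever, 79 mm from its pivot. The lever is a plate 22 mm wide and 4 mm thick.
- clasp_loop (a joint): Angle of the wire loop on the lever. 0: thrown back to the front, 55 deg behind the lever, leaning on a stop (the start); grows as it swings up and over to the rear. Loop's angle above the case's +x = 120 deg + lever value - loop value. Little friction: it falls by its weight once pushed well past upright.
- loop_bar (a point): Middle of the loop's cross bar. The loop is a steel bail of 6 mm wire, 42 mm wide outside, 30 mm inside; the bar, along the case's y, is 80 mm from the loop's pin, which sits on the lever 20 mm from the lever's pivot. Dropped behind the keeper, the bar lies on the lid, its centre 3 mm above it.
- keeper (a joint): How far the keeper is pulled towards the front, in m (0 at rest, at most 0.007). It sits on a stiff sprung mount (5 N per mm); a hooked loop pulls it about 3 to 5 mm when the lever lies flat.
- keeper_mid (a point): Where the bar bears on the keeper; fixed on the case at x = 29, y = 0, z = 116 mm. Keeper: steel hook 18 mm wide, 14 mm tall; its post stands just in front of this point, its nose, 9 to 14 mm above the lid, overhangs it by 3 mm to the rear. With the lever left within its start range the bar swings down clear behind the nose; with the lever thrown back first, it does not.
- switch_stand: Guard switch on a fixed stand, left or right of the steriliser (a steel tray is on the other side), at a small yaw: base plate 100 x 90 x 12 mm, housing 40 x 52 mm, top 120 mm up. Origin: centre of the underside; x to the rear, y left, z up. The arm's pivot is in front of the housing at x = -26, y = 0, z = 100 mm, axis along x.
- switch_arm (a joint): Roller arm angle, 0 upright (rest). It swings only to the stand's +y (left as seen from the robot) against a spring (2 to 3 N at the roller), clicks at 0.45, has its end stop at 1.1 (keep below 0.9) and springs back when released.
- roller (a point): Centre of the black roller (26 mm diameter, 12 mm thick along x) at the top of the arm, at x = -34 mm on the stand, 75 mm above the pivot, 175 mm above the table at rest; the arm below it is 16 mm wide.
- green_bottle_mid (a point): Middle of a green bottle, 54 mm diameter, 140 mm tall, standing behind the steriliser. Bystander.
- amber_jar_mid (a point): Middle of an amber jar, 60 mm diameter, 90 mm tall, behind the steriliser. Bystander.
- dish_mid (a point): Middle of a shut clear dish, 60 mm diameter, 17 mm tall, lying on the rear left of the steriliser's lid. Bystander.
- swab_jar_mid (a point): Middle of a white jar, 64 mm diameter, 100 mm tall, behind the switch stand. Bystander.
Mind the look-alikes: they are no part of the job. Of the things that look like the switch_stand, the middle-sized one is meant.

How it is judged:
By the outcome, as a careful person would: the job done as asked, in the order asked, and still so for the second after the job is handed in, with the robot touching nothing.
It also fails if it takes over 58 s, if anything falls off the work surface, if the arm or the gripper's body presses on something with over 40 N, if the wrist force passes 120 N, or if a joint passes its speed limit or range.

## Working session

There is one attempt and no reset: what is moved stays moved. The work goes in short steps, Python scripts to look and compute and a shell command to move; the robot and the scene stay as the last step left them, time stands still between calls to the robot, and variables do not carry over. Pictures are saved under pics/ and viewed, about 8 in all and at most 12, crops included, and the job is handed in when it is done.

```bash
mkdir -p pics; ls; cat > h.py <<'E'
from bench import *
import numpy as np, cv2, json
from scipy.spatial.transform import Rotation as R
def snap(n,tag):
    s=get_state(); d=get_image(n)
    cv2.imwrite(f'pics/{tag}.png',cv2.cvtColor(np.asarray(d['image']),cv2.COLOR_RGB2BGR))
    if 'position' in d: p=np.array(d['position']); r=np.array(d['rotation'])
    else:
        T=np.eye(4);T[:3,:3]=R.from_rotvec(s['tool_rot']).as_matrix();T[:3,3]=s['position']
        M=T@np.array(d['tool_from_camera']);p=M[:3,3];r=M[:3,:3]
    if r.shape!=(3,3): r=R.from_rotvec(r).as_matrix()
    c=dict(fx=d['fx'],fy=d['fy'],cx=d['cx'],cy=d['cy'],D=list(map(float,d['D'])),p=p.tolist(),r=r.tolist())
    json.dump(c,open(f'pics/{tag}.json','w')); return s
def cam(tag):
    c=json.load(open(f'pics/{tag}.json'));K=np.array([[c['fx'],0,c['cx']],[0,c['fy'],c['cy']],[0,0,1.]])
    return K,np.array(c['D']),np.array(c['p']),np.array(c['r'])
def ray(tag,uv):
    K,D,p,r=cam(tag);q=cv2.undistortPoints(np.array([[uv]],float),K,D)[0,0]
    v=r@np.array([q[0],q[1],1]);return p,v/np.linalg.norm(v)
def onz(tag,uv,z):
    p,v=ray(tag,uv);return p+v*(z-p[2])/v[2]
def tri(obs):
    A=np.zeros((3,3));b=np.zeros(3)
    for t,uv in obs:
        p,v=ray(t,uv);P=np.eye(3)-np.outer(v,v);A+=P;b+=P@p
    x=np.linalg.solve(A,b);return x,[np.linalg.norm((np.eye(3)-np.outer(v,v))@(x-p)) for p,v in (ray(*o) for o in obs)]
def proj(tag,X):
    K,D,p,r=cam(tag);X=np.atleast_2d(X)
    return cv2.projectPoints((X-p)@r,np.zeros(3),np.zeros(3),K,D)[0][:,0]
def big(tag,x0,y0,x1,y1,k,out):
    i=cv2.imread(f'pics/{tag}.png')[y0:y1,x0:x1];cv2.imwrite(f'pics/{out}.png',cv2.resize(i,None,fx=k,fy=k,interpolation=cv2.INTER_CUBIC))
E
python3 - <<'E'
from h import *
for n in('scene','side','wrist'):
    s=snap(n,n+'0');print(n,cam(n+'0')[2].round(3),cam(n+'0')[3].round(2).tolist(),cam(n+'0')[0][0,0])
print(s)
a=cv2.imread('pics/scene0.png');b=cv2.imread('pics/side0.png')
E
```

```text
pics
scene [1.235 0.13  1.271] [[-0.07, 0.84, -0.54], [1.0, 0.06, -0.03], [0.01, -0.54, -0.84]] 450.4603085046923
side [-0.39  -0.805  1.053] [[0.7, -0.39, 0.59], [-0.71, -0.41, 0.57], [0.02, -0.82, -0.57]] 429.1600709946442
wrist [0.113 0.644 0.383] [[0.28, 0.92, 0.26], [0.96, -0.27, -0.08], [-0.0, 0.27, -0.96]] 324.3866653886312
{'time': 0.1, 'joint_positions': array([-1.26991389,  0.32174255, -0.07006603,  1.45155827,  0.02261362,
        1.3707752 , -0.0569327 ]), 'qd': array([-7.11980556e-04, -2.07481388e-03, -1.00632156e-03, -1.95953120e-03,
       -5.35035769e-06,  6.49610095e-04,  3.12374039e-04]), 'joint_torque': array([ 2.33518758e-04, -4.92571092e+01, -4.05312767e-01, -3.13397813e+01,
       -6.40337658e-02,  3.96081386e-02,  7.08537050e-05]), 'position': array([0.18377466, 0.62290804, 0.18657224]), 'tool_rot': array([-4.48946414e-01, -3.10921499e+00,  2.65757536e-03]), 'ft_force': array([-0.3234363 ,  0.09826107, -0.34941415]), 'torque': array([0.00899433, 0.02139568, 0.01824248]), 'grip_width': 0.998039379905391}
```

View pics/scene0.png

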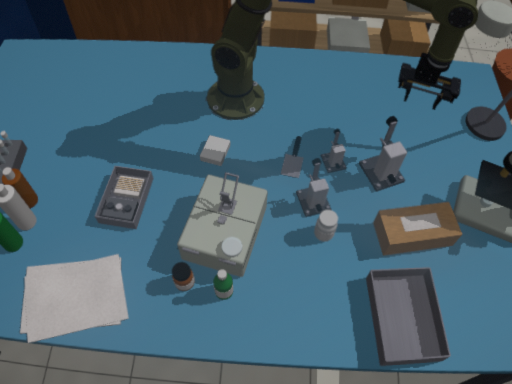

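View pics/side0.png

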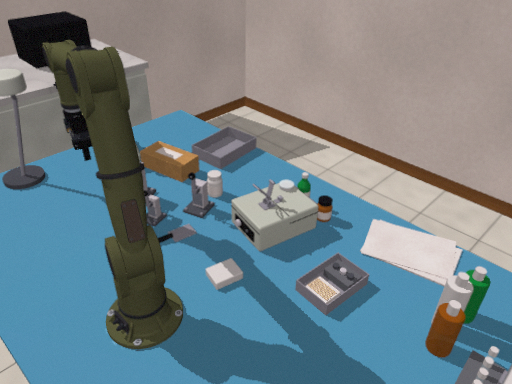

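Scene view: the steriliser is at about (225,220) with the latch at (228,195). Three things look like the switch stand: one at (315,195), a smaller one at (335,155) and a larger one at (382,165). The white jar at (327,225) stands behind the first. I'll check the choice and read the points in an enlarged crop.

```bash
python3 - <<'E'
from h import *
big('scene0',170,105,410,285,3.3,'c1')
big('side0',130,160,330,255,4,'c2')
E
```

```text
(no output)
```

View pics/c1.png

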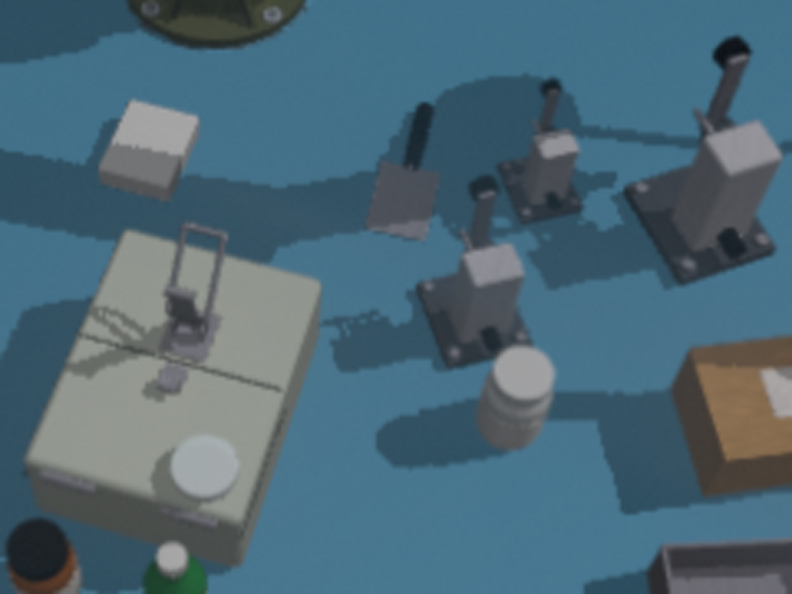

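View pics/c2.png

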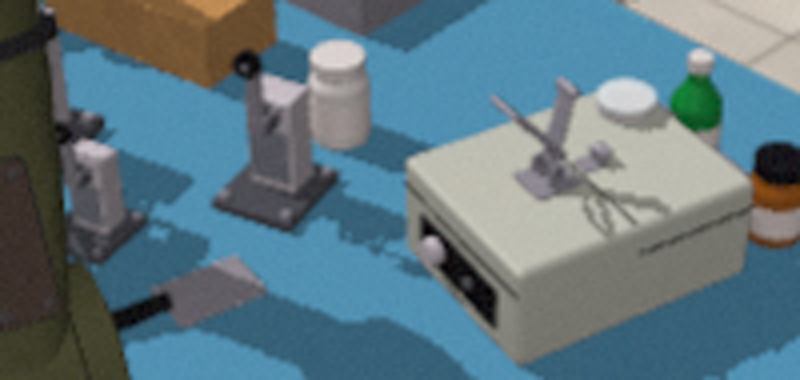

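```bash
cat > m.py <<'E'
from h import *
from scipy.optimize import least_squares
A=lambda u,v:(170+u/3.3,105+v/3.3)
B=lambda u,v:(130+u/4,160+v/4)
for n,a,b in [('roller',(484,187),(247,64)),('bar',(205,230),(497,101)),('tip',(182,293),(568,84)),('keeper',(173,376),(600,153)),('housTopFrontR?',(495,250),(285,78))]:
    print(n,tri([('scene0',A(*a)),('side0',B(*b))]))
def fit(obs,g):
    def f(q):
        c,s=np.cos(q[2]),np.sin(q[2]);o=[]
        for t,uv,X in obs:
            o+=list(proj(t,[q[0]+c*X[0]-s*X[1],q[1]+s*X[0]+c*X[1],X[2]])[0]-uv)
        return o
    r=least_squares(f,g);print(r.x.round(4),'rms',np.sqrt(np.mean(r.fun**2)).round(2),r.fun.round(1));return r.x
S=lambda u,v,X:('scene0',A(u,v),X)
T=lambda u,v,X:('side0',B(u,v),X)
print('case');c=fit([S(125,232,(-.13,-.1,.11)),S(322,283,(-.13,.1,.11)),S(28,462,(.13,-.1,.11)),S(246,518,(.13,.1,.11)),
  T(520,272,(-.13,-.1,.11)),T(408,168,(-.13,.1,.11)),T(752,192,(.13,-.1,.11)),T(524,362,(-.13,-.1,0)),S(173,376,(.029,0,.12)),T(600,153,(.029,0,.12))],[.6,0,0])
print('stand');s=fit([S(417,285,(-.05,-.045,.012)),S(455,363,(.05,-.045,.012)),S(535,350,(.05,.045,.012)),T(293,215,(-.05,-.045,.012)),T(213,197,(-.05,.045,.012)),T(341,178,(.05,-.045,.012)),S(484,187,(-.034,0,.175)),T(247,64,(-.034,0,.175))],[.6,.2,0])
def W(q,X):
    c_,s_=np.cos(q[2]),np.sin(q[2]);return np.array([q[0]+c_*X[0]-s_*X[1],q[1]+s_*X[0]+c_*X[1],X[2]])
print('roller',W(s,(-.034,0,.175)),'pivot',W(c,(-.035,0,.128)),'keeper',W(c,(.029,0,.116)))
json.dump(dict(c=c.tolist(),s=s.tolist()),open('fit.json','w'))
E
python3 m.py
```

```text
roller (array([0.41841441, 0.28690552, 0.17372803]), [np.float64(0.001487028455688177), np.float64(0.001487028455688182)])
bar (array([0.50629965, 0.04223165, 0.20889174]), [np.float64(0.002782923946148256), np.float64(0.0027829239461482813)])
tip (array([0.57312486, 0.0248841 , 0.20593822]), [np.float64(0.0015575114717166886), np.float64(0.0015575114717168428)])
keeper (array([0.6075474 , 0.01455513, 0.11905318]), [np.float64(0.004344123064526334), np.float64(0.004344123064526276)])
housTopFrontR? (array([0.46482087, 0.29756393, 0.13454971]), [np.float64(0.0066040430286013006), np.float64(0.00660404302860127)])
case
[ 0.5874  0.0212 -0.2102] rms 1.93 [-1.5 -2.5  0.5 -2.9 -1.6 -0.1 -0.2  1.2 -0.1  0.3 -2.3 -3.3  0.5 -4.
 -2.   1.7 -1.4  3.   0.3 -1.5]
stand
[0.4542 0.2998 0.3476] rms 1.22 [-0.5 -0.5 -1.8  1.1 -0.1 -1.6 -0.9  1.2 -0.7 -0.5 -0.5 -3.3  0.1  1.1
  0.2 -1. ]
roller [0.42218912 0.28822661 0.175     ] pivot [0.55316172 0.0284605  0.128     ] keeper [0.61575336 0.01510809 0.116     ]
```

The one at (315,195) is the right stand: its roller triangulates to a height of 174 mm, against 175 in the text, and the white jar stands behind it. The latch points also match the text. I'll shut the gripper, rise, and go over for a close look with the wrist camera.

```bash
python3 -m jog '[[0,0,60,0],[0,0,120,0],[0,0,160,0],[20,-50,160,0.1],[50,-100,160,0.2],[80,-150,160,0.3],[110,-200,160,0.4],[140,-250,160,0.4]]' -1 20
python3 -m jog '[[30,-50,0,0.1],[60,-100,0,0.2],[90,-140,-10,0.2],[100,-150,-30,0.2],[100,-150,-30,0.2],[100,-150,-30,0.2],[100,-150,-30,0.2],[100,-150,-30,0.2]]'
python3 - <<'E'
from h import *
s=snap('wrist','w1');print(s['position'],s['tool_rot'],s['ft_force'],s['time'])
i=cv2.imread('pics/w1.png');cv2.imwrite('pics/w1b.png',cv2.resize(i,(768,576),interpolation=cv2.INTER_CUBIC))
E
```

```text
time: 1.15
position: [0.3247, 0.3715, 0.3474]
tool_rot: [-0.179, 3.136, 0.0]
ft_force: [0.8, 0.4, 0.9]
grip_width: 0.17
time: 2.15
position: [0.4237, 0.2243, 0.3181]
tool_rot: [-0.492, 3.102, 0.001]
ft_force: [0.1, 0.4, -0.1]
grip_width: 0.006
[0.4236824  0.22433636 0.31810393] [-4.92373090e-01  3.10198299e+00  6.52970065e-04] [ 0.14128727  0.37704687 -0.08248632] 2.15
```

View pics/w1b.png

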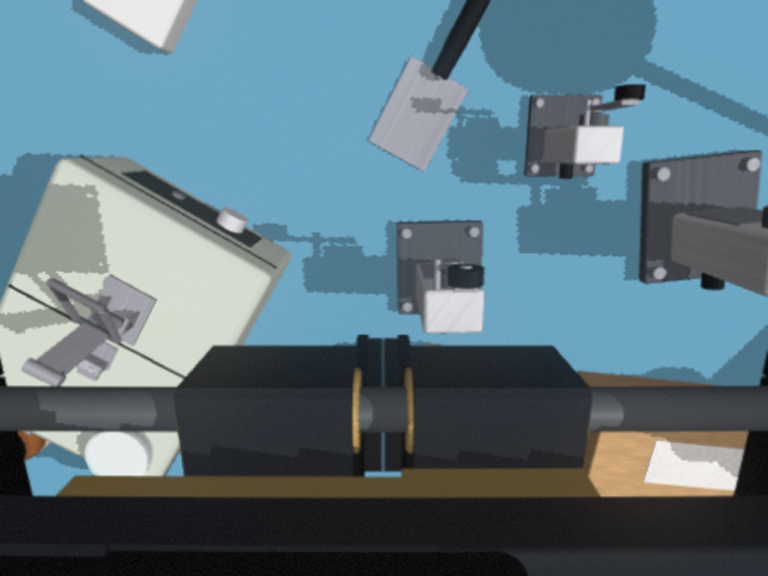

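The wrist view confirms the stand in the middle: roller at (465,275), base corners (398,223), (482,221) and (398,315). The lever tip is at (43,371). I'll refit the stand with these pixels.

```bash
cat > m2.py <<'E'
from m import *
print('----')
V=lambda u,v,X:('wrist' and 'w1',(u/1.5,v/1.5),X)
obs=[V(398,223,(-.05,-.045,.012)),V(482,221,(-.05,.045,.012)),V(398,315,(.05,-.045,.012)),V(465,276,(-.034,0,.175)),
 V(417,293,(-.02,-.026,.12)),V(483,290,(-.02,.026,.12)),V(482,331,(.02,.026,.12)),V(425,333,(.02,-.026,.12))]
s2=fit(obs,[.45,.3,.3])
s3=fit(obs+[S(417,285,(-.05,-.045,.012)),S(455,363,(.05,-.045,.012)),S(535,350,(.05,.045,.012)),S(484,187,(-.034,0,.175)),T(247,64,(-.034,0,.175))],[.45,.3,.3])
for q in (s2,s3): print('roller',W(q,(-.034,0,.175)))
print('tri roller',tri([('scene0',A(484,187)),('side0',B(247,64)),('w1',(465/1.5,276/1.5))]))
print('tri tip',tri([('scene0',A(182,293)),('side0',B(568,84)),('w1',(43/1.5,371/1.5))]))
E
python3 m2.py | sed -n '/----/,$p'
```

```text
----
[0.4551 0.2978 0.3361] rms 3.28 [-1.6  4.1  0.2  4.2 -0.8  3.3 -0.6  5.7  3.5 -6.1  0.6 -4.9  0.2 -2.4
 -1.9 -2.9]
[0.4549 0.2982 0.3397] rms 2.68 [-1.5  4.2  0.3  4.1 -0.5  3.4 -0.4  5.7  3.7 -6.   0.9 -4.9  0.5 -2.5
 -1.6 -2.9 -0.9 -0.5 -2.4  1.2 -0.7 -1.3 -0.3  1.2  0.6 -0.9]
roller [0.42295623 0.28662003 0.175     ]
roller [0.42289137 0.28683992 0.175     ]
tri roller (array([0.41778891, 0.28627204, 0.173561  ]), [np.float64(0.001888064896375451), np.float64(0.001375240123162949), np.float64(0.0011575959972282977)])
tri tip (array([0.57031592, 0.02302397, 0.20533618]), [np.float64(0.003218922811531864), np.float64(0.0027093030603370584), np.float64(0.0037623026709534095)])
```

```bash
python3 -m jog '[[6,8,-50,0.02],[12,16,-100,0.02],[12,16,-140,0.02],[12,16,-158,0.02],[12,16,-158,0.02],[12,16,-158,0.02],[12,16,-158,0.02],[12,16,-158,0.02]]'
python3 -m jog '[[-3,10,0,0],[-7,20,0,0],[-10,30,0,0],[-13,38,0,0],[-15,44,0,0],[-16,47,0,0],[-16,47,0,0],[-16,47,0,0]]'
python3 - <<'E'
from h import *
for n in('scene','side','wrist'): s=snap(n,n+'2')
print(s['position'],s['ft_force'],s['time'])
a=cv2.imread('pics/scene2.png')[100:250,270:430];b=cv2.imread('pics/side2.png')[120:240,130:260]
a=cv2.resize(a,(640,600)) ;cv2.imwrite('pics/p2.png',cv2.resize(a,(480,450)))
cv2.imwrite('pics/p2.png',np.hstack([cv2.resize(a,(400,375),interpolation=2),cv2.resize(b,(400,375),interpolation=2)]))
E
```

```text
time: 3.2
position: [0.4364, 0.2398, 0.1606]
tool_rot: [-0.521, 3.097, 0.002]
ft_force: [0.8, -0.3, -0.4]
grip_width: 0.006
time: 4.2
position: [0.4201, 0.2861, 0.1596]
tool_rot: [-0.52, 3.098, -0.0]
ft_force: [0.4, -0.1, -0.9]
grip_width: 0.004
[0.42008496 0.28615417 0.15963275] [-0.27146544  0.04636825  0.36216819] 4.3
```

View pics/p2.png

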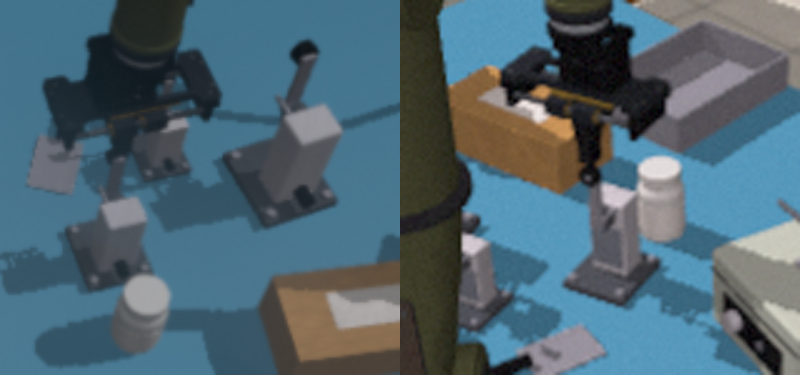

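The roller has not moved and there is no force, so the finger missed it. I'll compare the projected TCP with the pictures.

```bash
python3 - <<'E'
from h import *
t=[.4201,.2862,.1596]
for X in (t,[.4188,.2868,.174]): print(proj('side2',X),proj('scene2',X),proj('wrist2',X))
for f,n,x,y in(('a','side2',160,130),('b','scene2',285,105)):
    globals()[f]=cv2.resize(cv2.imread(f'pics/{n}.png')[y:y+75,x:x+65],None,fx=6,fy=6,interpolation=2)
cv2.imwrite('pics/p3.png',np.hstack([a,b]))
E
```

```text
[[192.10615438 178.8607747 ]] [[315.44551139 165.13263131]] [[254.95075467 220.42043814]]
[[191.49469596 175.71165382]] [[316.25789859 162.01889596]] [[256.6207519  227.28622946]]
```

View pics/p3.png

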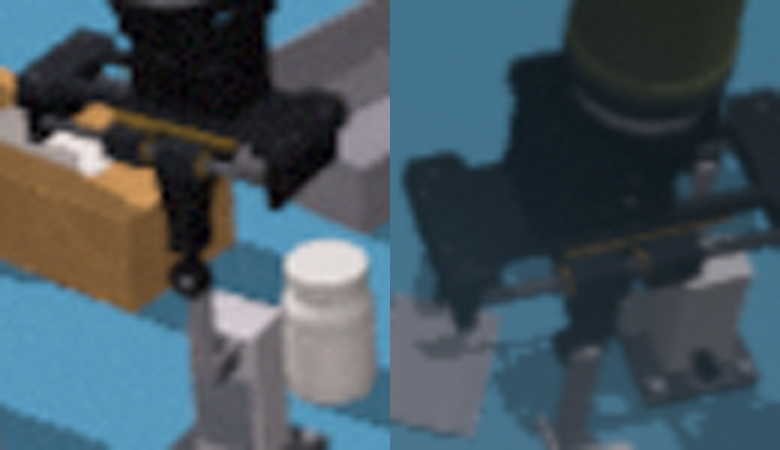

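```bash
python3 - <<'E'
from h import *
s=get_state();print(s['position'],s['joint_positions'].round(3))
print('gold',tri([('side2',(190.8,157.5)),('scene2',(320.8,148))]))
print('end',tri([('side2',(191.6,171)),('scene2',(316.5,163))]))
for z in (.16,.175,.19,.21): print(z,proj('side2',[.42,.2862,z]),proj('scene2',[.42,.2862,z]),proj('wrist2',[.42,.2862,z]))
cv2.imwrite('pics/w2b.png',cv2.resize(cv2.imread('pics/wrist2.png')[120:384,120:420],None,fx=2.2,fy=2.2,interpolation=2))
E
```

```text
[0.42004858 0.2861599  0.15961296] [-0.875  0.032  0.231  1.844 -0.008  1.266  1.261]
gold (array([0.42381292, 0.28979677, 0.24954132]), [np.float64(0.00013741994046737445), np.float64(0.0001374199404673612)])
end (array([0.42784935, 0.28950337, 0.18675844]), [np.float64(0.004804142449159638), np.float64(0.004804142449159663)])
0.16 [[192.07868446 178.78203874]] [[315.4622104 165.029541 ]] [[255.00212063 220.50286965]]
0.175 [[191.83302615 175.42900605]] [[316.10955923 162.13080704]] [[255.03066442 229.36712288]]
0.19 [[191.58433151 172.03987296]] [[316.7680383  159.17901446]] [[255.06376935 239.64767545]]
0.21 [[191.24791041 167.46373684]] [[317.66377731 155.1584042 ]] [[255.11711096 256.21224516]]
```

View pics/w2b.png

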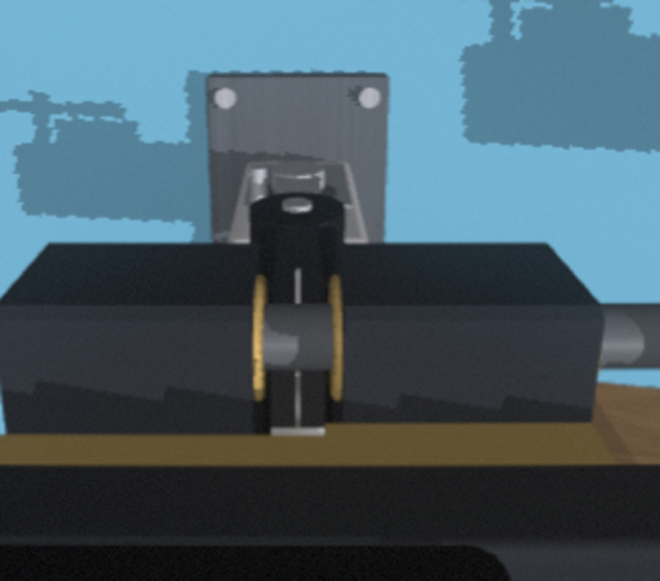

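```bash
python3 - <<'E'
from h import *
g=lambda i:(255*(i/255.)**.4).astype(np.uint8)
a=g(cv2.resize(cv2.imread('pics/wrist2.png')[190:320,215:295],None,fx=4.5,fy=4.5,interpolation=2))
b=g(cv2.resize(cv2.imread('pics/side2.png')[145:191,175:208],None,fx=12,fy=12.717,interpolation=2))
cv2.imwrite('pics/p4.png',np.hstack([a,b[:585]]));print(a.shape,b.shape)
E
```

```text
(585, 360, 3) (585, 396, 3)
```

View pics/p4.png

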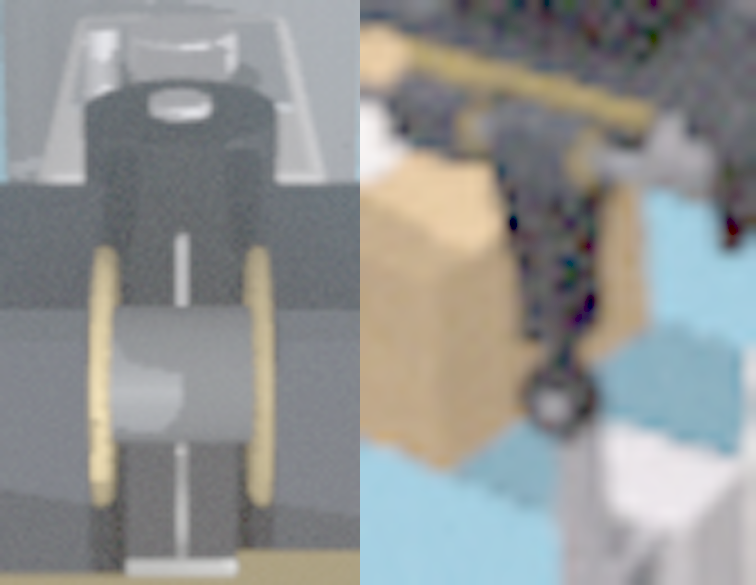

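```bash
python3 - <<'E'
from h import *
y=np.array([.283,.96,0]);x=np.array([-.96,.283,0])
for z in (.187,.202,.217): print(z,[proj('scene0',np.array([.1838,.6229,z])+k*y)[0].round(1) for k in(-.051,.051)],[proj('side0',np.array([.1838,.6229,z])+k*y)[0].round(1) for k in(-.051,.051)])
i=cv2.imread('pics/scene0.png').max(2).astype(int)
for r in range(84,116): print(r,''.join('%4d'%v for v in i[r,398:452:2]))
E
```

```text
0.187 [array([400.7, 105.3]), array([430.4, 113.9])] [array([ 89.7, 167.6]), array([ 84. , 155.2])]
0.202 [array([402. , 102.2]), array([431.9, 110.8])] [array([ 88.9, 164.2]), array([ 83.1, 151.9])]
0.217 [array([403.2,  99. ]), array([433.4, 107.7])] [array([ 88.1, 160.7]), array([ 82.3, 148.5])]
84  104  17  46  22  22  25  25  87 132 129  97  68  58  35  21  17  14  14  16  35  78 100  77  23  23  33  27
85  101  17  37  21  21  22  23  74 117 129 131 118  86  64  50  31  26  19  16  25  39  64  60  24  23  21  19
86   87  37  42  19  20  21  21  50  78 103 123 132 130 113  79  60  67  60  37  20  21  31  34  29  26  23  23
87   79  74  54  29  20  19  27  59  54  62  88 114 127 132 129 109 116 127  99  56  33  19  19  29  28  28  28
88  127 117 109  71  24  20  44 108  80  59  53  67  96 118 128 132 134 136 131 122  88  48  19  21  24  28  32
89  135 134 132 123  50  19  57 131 120 105  70  57  55  71 103 123 131 134 135 135 128 110  33  17  16  21  27
90  136 136 136 133  56  15  68 136 134 132 113 100  63  56  57  77 110 126 134 134 135 120  30  22  16  15  20
91  136 136 136 
[... 2099 characters left out ...]
37 137 137 137 137 137
110  137 138 137 138 137 138 137 137 137 137 137 137 137 137 137 137 137 134 128 137 137 137 138 137 137 137 137
111  138 138 137 137 138 137 137 137 138 137 137 136 137 137 137 137 137 137 138 138 137 137 137 137 137 137 137
112  138 137 137 137 137 138 137 137 137 137 138 138 138 138 138 138 137 138 137 137 137 137 137 137 137 136 137
113  139 138 138 137 138 137 137 137 137 137 137 137 137 137 138 138 138 138 137 138 138 137 137 137 138 137 137
114  137 137 137 138 138 138 138 137 137 138 137 137 137 138 138 137 137 137 137 138 137 138 138 137 137 137 139
115  137 137 138 137 138 137 138 138 138 138 138 139 138 137 137 138 138 138 137 138 137 137 137 137 138 137 137
```

The finger's end really sits just above the roller: side view pixel row 172, which is about z 0.188 against a reported 0.160. The visible tip is therefore about 28 mm above the reported TCP. I'll back out, go 28 mm lower and push in small steps, watching the force.

```bash
python3 -m jog '[[5,-15,0,0],[10,-30,0,0],[16,-47,0,0],[16,-47,-14,0],[16,-47,-28,0],[16,-47,-28,0],[16,-47,-28,0],[16,-47,-28,0]]'
python3 -m jog '[[-3,10,0,0],[-5,15,0,0],[-7,20,0,0],[-8,24,0,0],[-9,26,0,0],[-10,29,0,0],[-10,29,0,0],[-10,29,0,0]]'
python3 - <<'E'
from h import *
print(proj('side0',[.419,.287,.174]))
t=cv2.imread('pics/side0.png')[169:183,185:199]
for k in('side2','s3'):
    if k=='s3': s=snap('side','s3');print(s['ft_force'])
    i=cv2.imread(f'pics/{k}.png')[150:200,160:220];r=cv2.minMaxLoc(cv2.matchTemplate(i,t,cv2.TM_CCOEFF_NORMED));print(k,r[1],r[3])
E
```

```text
time: 5.35
position: [0.4361, 0.24, 0.1319]
tool_rot: [-0.522, 3.097, 0.001]
ft_force: [0.3, 0.3, 0.4]
grip_width: 0.008
time: 6.35
position: [0.4261, 0.2683, 0.1316]
tool_rot: [-0.52, 3.098, 0.0]
ft_force: [0.6, -1.3, 0.4]
grip_width: 0.004
[[191.50296746 175.67023823]]
side2 0.9044201374053955 (25, 19)
[ 0.59435964 -1.27667516  0.37290516]
s3 0.7178599238395691 (27, 20)
```

```bash
python3 -m jog '[[-1,3,0,0],[-2,6,0,0],[-3,9,0,0],[-3,9,0,0],[-3,9,0,0],[-3,9,0,0],[-3,9,0,0],[-3,9,0,0]]'
python3 - <<'E'
from h import *
g=lambda i:(255*(i/255.)**.5).astype(np.uint8)
for n in('side','scene','wrist'): s=snap(n,n+'4')
print(s['ft_force'])
a=cv2.resize(cv2.imread('pics/side4.png')[140:210,165:225],None,fx=6,fy=6,interpolation=2)
b=cv2.resize(cv2.imread('pics/scene4.png')[140:210,290:350],None,fx=6,fy=6,interpolation=2)
cv2.imwrite('pics/p5.png',g(np.hstack([a,b])))
E
```

```text
time: 7.4
position: [0.4229, 0.2774, 0.1315]
tool_rot: [0.521, -3.098, 0.0]
ft_force: [0.2, -1.3, 1.1]
grip_width: 0.007
[ 0.68982648 -0.77972759 -0.31023094]
```

View pics/p5.png

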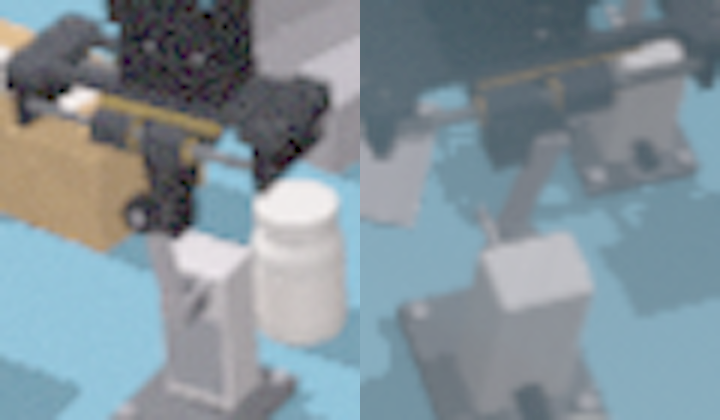

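```bash
python3 - <<'E'
from h import *
r0=np.array([.419,.287,.100]);y=np.array([-.333,.943,0])
for th in (0,.1,.2,.3,.4,.5,.6):
    X=r0+.075*(np.sin(th)*y+np.cos(th)*np.array([0,0,1]));print(th,proj('side4',X)[0].round(1),proj('scene4',X)[0].round(1))
E
```

```text
0 [191.5 175.4] [316.4 161.9]
0.1 [189.8 175. ] [318.7 161.4]
0.2 [188.1 174.8] [320.9 161.1]
0.3 [186.5 174.7] [323. 161.]
0.4 [184.9 174.9] [325.1 161. ]
0.5 [183.4 175.1] [326.9 161.2]
0.6 [182.1 175.6] [328.7 161.5]
```

The roller is now moving: its column in the side view is 188.3, so the angle is about 0.2. Another 27 mm should bring it to about 0.6.

```bash
python3 -m jog '[[-2,4,0,0],[-3,8,0,0],[-4,12,0,0],[-6,16,0,0],[-7,20,0,0],[-8,23,0,0],[-9,25,0,0],[-9,25,0,0]]'
python3 - <<'E'
from h import *
for n in('side','scene'): s=snap(n,n+'5')
print(s['position'],s['ft_force'])
t=cv2.imread('pics/side4.png')[169:182,182:192]
i=cv2.imread('pics/side5.png')[150:200,160:220];r=cv2.minMaxLoc(cv2.matchTemplate(i,t,cv2.TM_CCOEFF_NORMED));print(r[1],r[3][0]+160+6.3,r[3][1]+150+6.5)
# scene: arm edges, bright arm columns
for r in (166,170,174,178): print(r,cv2.imread('pics/scene4.png')[r,308:345].max(1),'\n',cv2.imread('pics/scene5.png')[r,308:345].max(1))
E
```

```text
time: 8.55
position: [0.4139, 0.3028, 0.1318]
tool_rot: [-0.521, 3.098, 0.001]
ft_force: [1.2, -1.7, -0.4]
grip_width: 0.009
[0.41392945 0.30270683 0.13179392] [ 1.34872628 -1.5998677  -0.89730998]
0.8137893676757812 182.3 175.5
166 [102 100  95  72  54  52  52  54  54  55  63  72  74  75  80  91  89  73
  66  64  65  65  71  79  80  80  76  65  52  48  50  56  69  74  73  91
 102] 
 [102 103 103 102 101 102 101 101 102 100 101  96  80  71  80  83  78  74
  73  73  73  71  73  79  80  79  76  64  52  49  50  57  69  75  73  91
 102]
170 [102 102 101 101 102 102  99  87  75  74  74  75  85 102 110 108 102  99
  86  67  72  79  78  70  64  64  64  66  67  74  76  77  80  86  94  98
  99] 
 [103 103 103 102 103 102 102 102 102 101  98  90  82  77  75  76  78  85
  83  67  73  78  78  71  65  65  64  66  69  76  77  76  80  85  93  97
  98]
174 [101 102 105 101 101  93  76  73  75  75  81  94 105 105 106 106 105 102
 102 102 105 110 107 102 103 107 122 132 129 116 103 102 102 101 101 102
 102] 
 [103 100  97 100 101 101  99  91  82  77  76  76  78  86  97 104 104 103
 103 102 106 110 108 102 102 107 123 132 128 117 103 102 102 102 102 101
 101]
178 [138 130 111 104 100  77  74  79  80  84  88 108 133 139 141 142 140 140
 139 139 138 139 139 137 127 109 102 103 104 103 102 103 102 101 102 101
 103] 
 [139 132 111 105 101  82  76  78  81  84  88 108 134 140 143 142 140 140
 139 140 139 140 139 138 127 109 102 104 104 102 102 103 102 102 101 102
 102]
```

The side view column is 182.3, giving an angle of about 0.58. That is past the click at 0.45 and below 0.9. Now I release it and go over to the latch.

```bash
python3 -m jog '[[5,-13,0,0],[9,-26,0,0],[14,-40,0,0],[20,-60,0,0],[22,-65,40,0],[22,-65,90,0],[22,-65,118,0],[22,-65,118,-0.1]]'
python3 -m jog '[[9,-40,0,-0.15],[18,-85,0,-0.3],[27,-130,0,-0.45],[36,-170,0,-0.45],[41,-188,-30,-0.45],[41,-188,-65,-0.45],[41,-188,-78,-0.45],[41,-188,-78,-0.45]]'
python3 - <<'E'
from h import *
for n in('side','scene','wrist'): s=snap(n,n+'6')
print(s['position'],s['tool_rot'],s['ft_force'],s['time'])
t=cv2.imread('pics/side0.png')[169:183,185:199]
i=cv2.imread('pics/side6.png')[150:200,160:220];r=cv2.minMaxLoc(cv2.matchTemplate(i,t,cv2.TM_CCOEFF_NORMED));print('roller match (25,19 at rest)',r[1],r[3])
P=s['position']
for z in(0,.02,.03): print(proj('side6',P+[0,0,z])[0].round(1),proj('scene6',P+[0,0,z])[0].round(1))
g=lambda i:(255*(i/255.)**.5).astype(np.uint8)
a=cv2.resize(cv2.imread('pics/side6.png')[150:240,220:310],None,fx=6,fy=6,interpolation=2)
b=cv2.resize(cv2.imread('pics/scene6.png')[145:235,195:239],None,fx=6,fy=6,interpolation=2)
cv2.imwrite('pics/p6.png',g(np.hstack([a,b])))
E
```

```text
time: 9.65
position: [0.4374, 0.2378, 0.2526]
tool_rot: [-0.36, 3.116, 0.006]
ft_force: [-0.1, -0.3, 0.1]
grip_width: 0.005
time: 10.65
position: [0.4764, 0.0495, 0.1713]
tool_rot: [-0.339, -3.122, 0.0]
ft_force: [-0.7, -0.4, 0.4]
grip_width: 0.007
[0.47768332 0.04982782 0.17278736] [3.38866380e-01 3.12151919e+00 1.37994640e-03] [ 0.07389183 -0.42697723 -0.39447801] 10.75
roller match (25,19 at rest) 0.9973809123039246 (25, 19)
[247.5 196.4] [236.6 173.3]
[247.6 191.7] [236.5 169.4]
[247.6 189.3] [236.5 167.5]
```

View pics/p6.png

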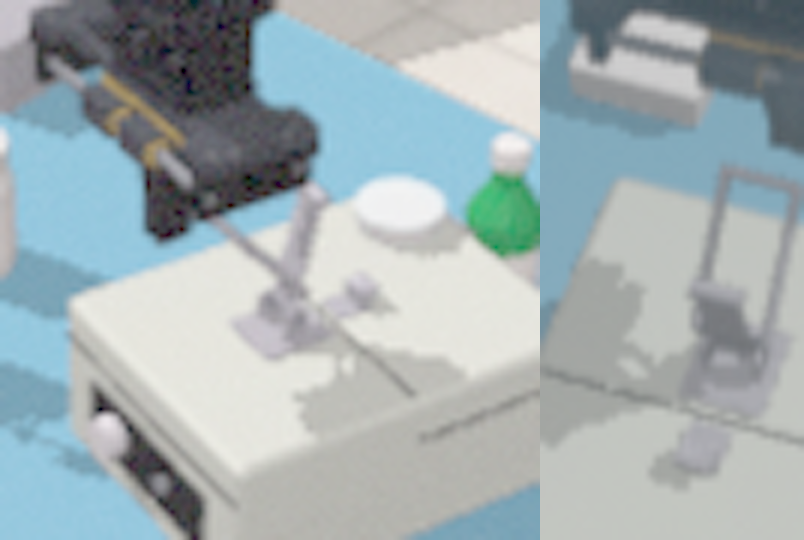

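Roller is back upright (template match 0.997 at its rest pixel). The finger's end is at side pixel (247.5,189.2), which gives a true tip height of reported z + 30 mm. It stands in front of the loop bar, at scene pixel (232,175). Next I push the bar along its arc.

```bash
python3 -m jog '[[8,-2,-4,0],[16,-4,-4,0],[23,-6,0,0],[31,-7,4,0],[39,-9,8,0],[47,-11,11,0],[54,-13,13,0],[58,-14,15,0]]'
cat > chk.py <<'E'
from h import *
import sys
# template checks in side/scene images: print difference to side6 and save
k=sys.argv[1]
for n in('side','scene'): s=snap(n,n+k)
print(s['position'].round(4),s['ft_force'].round(2),s['time'])
E
python3 chk.py 7
python3 - <<'E'
from h import *
# where do old bar/leg pixels vanish? and bright wire pixels in side view
a=cv2.imread('pics/side6.png').astype(int);b=cv2.imread('pics/side7.png').astype(int)
for r in range(178,206,3): print(r,'old',a[r,236:282:2].max(1),'\n    new',b[r,236:282:2].max(1))
E
```

```text
time: 11.8
position: [0.5353, 0.0352, 0.1866]
tool_rot: [-0.34, -3.123, 0.0]
ft_force: [-0.4, 0.1, 0.2]
grip_width: 0.004
[0.5358 0.0351 0.1869] [0.95 0.26 0.77] 11.85
178 old [196 192 194 174  20  34  83 109  27  35  31  25  20  20  17  16  22  40
 149 194 195 195 192] 
    new [194 191 194 195 194 195 195 192 193 194 194 155  28  17  19  66 151 172
 194 194 195 192 192]
181 old [194 193 196 193  19  23  21  36  26  14  20  18  19  11  18  18  55 103
 178 172 194 195 221] 
    new [195 194 196 194 192 194 195 196 194 194 194 191 142  55  99 178 158 112
 126 174 195 196 222]
184 old [197 194 192 194  50  23  16  20  15  37  18  10  75 160 181 196 184 127
 103 150 195 207 229] 
    new [194 195 193 193 196 195 194 192 193 193 191 194 192 194 131 192 176 104
  98 152 198 206 230]
187 old [194 193 198 195  48  19  20  17 118 147 117 145 194 194 190 194 162 126
 126 209 210 207 161] 
    new [195 193 192 194 195 195 194 195 195 193 193 193 196 195 148 171 153 101
 128 211 211 205 163]
190 old [196 194 192 194 187  88 128 177 195 194 190 164 105 157 208 203 143  99
 163 210 207 207 205] 

[... 437 characters left out ...]
8 208 209 208 207 209 207 206 209 209 210 207 130 117 115
 184 208 203 183 176]
199 old [210 208 208 208 210 207 208 205 208 207 207 208 209 190 104 131 104 102
 204 186 169 125 113] 
    new [209 210 209 208 206 207 209 209 207 206 207 209 210 191 106 128 132 107
 201 188 170 129 116]
202 old [212 211 207 210 207 208 209 210 208 209 207 201 186 154 111 108 125 100
 157 146 149 156 184] 
    new [209 209 212 209 209 206 207 208 207 207 209 204 185 157 109 110 131 102
 155 152 150 155 181]
205 old [196 215 209 209 209 209 211 209 208 209 211 204 154 164 166 156 101 104
 112 112 126 179 208] 
    new [193 212 209 209 210 210 209 211 210 210 207 205 152 163 165 153 101 108
 119 115 118 181 211]
```

```bash
python3 -m jog '[[8,-2,1,0],[16,-4,1,0],[23,-6,1,0],[31,-7,1,0],[37,-9,0,0],[44,-10,-2,0],[51,-12,-3,0],[58,-14,-5,0]]'
python3 chk.py 8
python3 - <<'E'
from h import *
# predicted positions: bar down behind keeper vs. up
e=np.array([.973,-.233,0]);bar0=np.array([.5063,.0422,0])
piv=bar0+.0515*e
def P(u,z,w=0): return piv+u*e+np.array([.233,.973,0])*w+[0,0,z]
for phi in (60,30,0,-25):
    pin=(.0039,.1476);u=pin[0]+.08*np.cos(np.radians(phi));z=pin[1]+.08*np.sin(np.radians(phi))
    print(phi,[proj(n,P(u,z,w))[0].round(0) for n in('side8','scene8') for w in(-.018,.018)],[proj(n,P((u+pin[0])/2,(z+pin[1])/2,w))[0].round(0) for n in('side8',) for w in(-.018,.018)])
d=[cv2.absdiff(cv2.imread(f'pics/{n}8.png'),cv2.imread(f'pics/{n}6.png')).max(2) for n in('scene','side')]
print('scene rows 190-226, cols 205-245')
for r in range(186,228,2): print(r,cv2.imread('pics/scene8.png')[r,206:246:2].max(1))
E
```

```text
time: 12.9
position: [0.5934, 0.0213, 0.1815]
tool_rot: [0.34, 3.123, 0.0]
ft_force: [0.2, -0.6, -0.0]
grip_width: 0.005
[0.5939 0.0209 0.1811] [-0.38  0.04  0.23] 12.95
60 [array([281., 178.]), array([275., 174.]), array([216., 198.]), array([228., 202.])] [array([275., 188.]), array([270., 183.])]
30 [array([287., 183.]), array([281., 178.]), array([213., 212.]), array([225., 216.])] [array([279., 190.]), array([273., 185.])]
0 [array([288., 191.]), array([283., 186.]), array([212., 222.]), array([224., 226.])] [array([279., 194.]), array([274., 189.])]
-25 [array([286., 199.]), array([281., 194.]), array([214., 226.]), array([226., 229.])] [array([278., 198.]), array([273., 193.])]
scene rows 190-226, cols 205-245
186 [ 62  39  40  43  57  51  41  37  36  35  40  45  45  47  51 111 135 145
 151 112]
188 [40 40 40 41 40 40 35 36 50 49 42 39 37 40 43 46 50 59 73 53]
190 [37 37 38 39 40 58 50 44 41 41 41 42 50 57 60 46 49 44 47 50]
192 [ 55  41  37  36  37  51  49  45  42  43  41  41  42  88 148 134 147 125
  88  50]
194 [149 129  99  75  51  88  38  36  39  41  43  46  80  64  87 11
[... 711 characters left out ...]
155]
212 [111 111 110 112  92 129  87 101 112 116 115 120 119 122 154 155 155 155
 155 155]
214 [111 140 152 154 120 136 113  91 102 105 125 130 113 145 156 155 155 155
 156 157]
216 [119 155 156 148 133 149 113 111 125 126 113 119 107 118 139 148 154 155
 155 155]
218 [129 156 156 121 129 125 116 111 116 124 126 148 155 151 132 108 102 121
 139 153]
220 [136 156 154 125 133 115 121  97 116 110 134 154 155 156 155 156 154 150
 129 107]
222 [148 155 145 126 111 111  89  88 112 107 133 155 155 156 155 155 156 156
 155 156]
224 [155 156 152 122 104 113 113 108 107 127 151 156 156 156 156 156 155 155
 156 157]
226 [156 156 155 155 128 128 119 120 114 131 154 156 155 156 156 156 156 156
 156 156]
```

```bash
python3 - <<'E'
from h import *
a=cv2.imread('pics/side6.png');b=cv2.imread('pics/side8.png')
print('col',list(range(262,298,2)))
for r in range(174,206,2): print(r,'old',*['%3d'%v for v in a[r,262:298:2].max(1)],'| new',*['%3d'%v for v in b[r,262:298:2].max(1)])
E
```

```text
col [262, 264, 266, 268, 270, 272, 274, 276, 278, 280, 282, 284, 286, 288, 290, 292, 294, 296]
174 old  33  32  30  34  31  23 196 196 195 194 194 194 195 196 196 194 192 195 | new 192 193 193 193 192 158  30  13  13 100 185 161 178 192 191 196 191 193
176 old  32  29  26  19  20 128 194 194 194 193 198 193 193 193 194 193 195 194 | new 192 191 192 192 192 167  20  19   6 119 194 192 194 192 192 194 193 191
178 old  20  17  16  22  40 149 194 195 195 192 193 194 192 194 194 195 197 193 | new 191 193 194 193 192 194 163 132 178 192 193 192 192 192 192 192 193 192
180 old   8  15  11  13  25 157 195 197 196 198 225 228 229 227 216 194 195 194 | new 192 194 193 183 179 182 190 192 194 196 223 228 231 226 217 191 192 193
182 old  17  16  93 158 122 177 149 193 196 232 232 230 228 230 230 229 193 193 | new 192 194 194 183 129 178 150 192 194 231 231 227 229 228 230 228 195 192
184 old 160 181 196 184 127 103 150 195 207 229 229 229 227 228 228 231 198 186 | new 195 192 192 180 137 125 149 194 203 220 178 196 223 227 225 229 195 184
186 old 196 195 191 168 126 108 209 210 203 190 227 228 2
[... 822 characters left out ...]
 208 132 113 154 193 155 138 167 176 192 208 209 207 208 208 206 208
198 old 203 152 128  97 103 196 208 192 118 143 135 207 209 206 208 207 209 208 | new 204 151 133 126 101 142 182 191 121 118 122 206 205 208 207 207 208 208
200 old 184  95 113 128 148 168 159 163 148 105 127 153 209 209 208 209 208 208 | new 183  97 113 136 147 167 159 162 147 107 130 152 208 205 184 160 167 158
202 old 154 111 108 125 100 157 146 149 156 184 169 187 195 209 209 209 210 207 | new 152 111 107 124 103 156 148 147 156 176 143 139 145 176 195 205 206 201
204 old 160 159 142 102 101 126 128 138 208 208 212 207 210 209 208 206 208 208 | new 161 158 141  97  95 137 122 119 169 186 191 209 205 207 208 206 209 204
```

The side view shows the bar between (282,184) and (288,190), so the loop is about level and probably still falling. I'll raise the finger and look again.

```bash
python3 -m jog '[[0,0,10,0],[0,0,25,0],[0,0,40,0],[0,0,40,0],[0,0,40,0],[0,0,40,0],[0,0,40,0],[0,0,40,0]]'
python3 chk.py 9; python3 - <<'E'
from h import *
a=cv2.imread('pics/side6.png');b=cv2.imread('pics/side9.png')
print('col',list(range(262,298,2)))
for r in range(178,206,2): print(r,'old',*['%3d'%v for v in a[r,262:298:2].max(1)],'| new',*['%3d'%v for v in b[r,262:298:2].max(1)])
a=cv2.resize(cv2.imread('pics/side9.png')[160:225,235:305],None,fx=6,fy=6,interpolation=2)
c=cv2.resize(cv2.imread('pics/scene9.png')[165:230,200:250],None,fx=6,fy=6,interpolation=2)
cv2.imwrite('pics/p9.png',np.hstack([a,c]))
E
```

```text
time: 14.0
position: [0.5927, 0.0215, 0.2213]
tool_rot: [-0.34, -3.123, 0.0]
ft_force: [0.7, -0.1, 0.8]
grip_width: 0.004
[0.5928 0.0214 0.2214] [-0.2   0.11  0.05] 14.05
col [262, 264, 266, 268, 270, 272, 274, 276, 278, 280, 282, 284, 286, 288, 290, 292, 294, 296]
178 old  20  17  16  22  40 149 194 195 195 192 193 194 192 194 194 195 197 193 | new 190 191 192 189 191 192 191 189 190 189 193 188 191 191 190 189 193 190
180 old   8  15  11  13  25 157 195 197 196 198 225 228 229 227 216 194 195 194 | new 191 191 192 180 176 183 193 190 189 196 223 225 228 222 213 189 191 189
182 old  17  16  93 158 122 177 149 193 196 232 232 230 228 230 230 229 193 193 | new 191 190 193 181 130 173 147 190 191 228 229 228 225 228 230 227 194 189
184 old 160 181 196 184 127 103 150 195 207 229 229 229 227 228 228 231 198 186 | new 190 192 192 182 133 121 146 193 203 228 227 225 226 225 224 228 192 182
186 old 196 195 191 168 126 108 209 210 203 190 227 228 228 228 227 197 135 170 | new 191 191 192 167 135 134 203 209 197 188 224 226 226 224 228 194 136 168
188 old 187 194 204 153 108 129 207 206 208 
[... 677 characters left out ...]
 206 128 112 150 191 190 175 161 172 175 197 207 204 204 205 203 203
198 old 203 152 128  97 103 196 208 192 118 143 135 207 209 206 208 207 209 208 | new 201 147 130 126 101 139 157 159 121 145 132 162 193 206 204 205 204 205
200 old 184  95 113 128 148 168 159 163 148 105 127 153 209 209 208 209 208 208 | new 181  94 111 129 146 136 139 132 105 103 106 111 126 204 204 206 205 207
202 old 154 111 108 125 100 157 146 149 156 184 169 187 195 209 209 209 210 207 | new 154 107 108 127 105 153 144 106 155 179 170 183 140 191 204 207 204 205
204 old 160 159 142 102 101 126 128 138 208 208 212 207 210 209 208 206 208 208 | new 160 157 140  95  97 135 117 101 204 206 190 158 169 205 207 206 204 202
```

The loop is down. In the side view the bar runs from (281,195) to (286,200), the predicted spot behind the keeper. Now I'll throw the lever along its arc, pushing its rear face with the front corner of the fingertip.

```bash
python3 -m jog '[[3,-1,-30,0],[3,-1,-61,0],[-6,1,-61,0],[-14,3,-61,0],[-21,5,-61,0],[-29,7,-61,0],[-36,9,-62,0],[-46,11,-64,0]]'
python3 chk.py 10; python3 - <<'E'
from h import *
b=cv2.imread('pics/side10.png')
e=np.array([.973,-.233,0]);piv=np.array([.5063,.0422,.128])+.0515*e
for al in (79,90,100,110,120): print(al,[proj(n,piv+.079*(np.cos(np.radians(al))*e+[0,0,np.sin(np.radians(al))]))[0].round(1) for n in('side10','scene10')])
print('col',list(range(250,290,2)))
for r in range(178,206,2): print(r,*['%3d'%v for v in b[r,250:290:2].max(1)])
E
```

```text
time: 15.1
position: [0.5466, 0.0329, 0.1578]
tool_rot: [0.34, 3.123, 0.001]
ft_force: [0.0, 0.1, 0.1]
grip_width: 0.001
[0.545  0.0332 0.1572] [-1.48  0.38 -0.12] 15.15
79 [array([270.8, 181. ]), array([225.4, 193.6])]
90 [array([267.3, 181.8]), array([227.1, 189. ])]
100 [array([264. , 183.2]), array([228.7, 185.3])]
110 [array([260.8, 185.1]), array([230.3, 182.3])]
120 [array([257.8, 187.5]), array([231.7, 179.9])]
col [250, 252, 254, 256, 258, 260, 262, 264, 266, 268, 270, 272, 274, 276, 278, 280, 282, 284, 286, 288]
178 192 194 195 192 194 176  18  17  19  24  57  17  19  20  17  17  15  14  53 137
180 193 194 193 193 193 183  22  10   9  19 124  35  47  12  20  46 153 212 229 226
182 195 195 193 194 191 185  26  21  21  20 133  18  15  96 165 230 233 231 227 231
184 192 195 192 192 192 162 163  40   5  31 184 162 175 197 206 231 228 229 229 227
186 193 191 190 192 195 170 147 129  61 117 195 207 208 212 202 190 226 229 228 227
188 194 192 195 192 194 193 101 109 201 214 209 207 209 208 207 162 152 171 181 179
190 195 196 193 191 194 147 146  94 196 208 206 210 206 207 207 204 187 146 150 147
192 191 196 200 206 210 208 158  89 169 206 208 209 207 210 208 208 208 208 187 187
194 208 208 208 205 210 208 160  85 123 166 177 193 203 208 207 209 208 209 207 210
196 208 209 209 208 209 207 199 102  94 148 172 153 136 118 172 177 193 208 207 207
198 207 209 207 206 207 206 205 138  87  90 173 210 207 181 119 142 130 206 208 208
200 208 206 210 207 210 210 180  96  83 105 119 112 117 118 122 114 116 138 210 206
202 207 207 207 210 201 184 156 109 111 124 103 150 118 125 147 180 163 129 171 208
204 206 207 209 207 182 161 161 158 144  94  98 110 151 138 208 208 158 162 209 208
```

```bash
python3 -m jog '[[-15,3,-7,0],[-21,5,-12,0],[-26,6,-18,0],[-31,7,-24,0],[-36,9,-31,0],[-38,9,-38,0],[-41,10,-46,0],[-42,10,-53,0]]'
python3 -m jog '[[0,0,-2,0],[0,0,-4,0],[0,0,-5,0],[0,0,-6,0],[0,0,-7,0],[0,0,-7,0],[0,0,-7,0],[0,0,-7,0]]'
python3 chk.py 11
```

```text
time: 16.2
position: [0.5042, 0.0425, 0.1035]
tool_rot: [-0.34, -3.122, 0.0]
ft_force: [-0.3, 0.4, 0.7]
grip_width: 0.005
time: 17.2
position: [0.505, 0.0425, 0.0976]
tool_rot: [0.34, 3.123, 0.0]
ft_force: [0.1, -0.3, 0.5]
grip_width: 0.006
[0.5049 0.0425 0.0976] [ 0.81 -0.79  0.1 ] 17.25
```

```bash
python3 -m jog '[[0,0,-1,0],[0,0,-2,0],[0,0,-2,0],[0,0,-3,0],[0,0,-3,0],[0,0,-3,0],[0,0,-3,0],[0,0,-3,0]]'
python3 -m jog '[[0,0,20,0],[0,0,60,0],[0,0,110,0],[-15,30,110,0],[-30,80,110,0],[-30,130,110,0],[-30,130,110,0],[-30,130,110,0]]'
python3 chk.py 12; python3 - <<'E'
from h import *
snap('wrist','w12')
e=np.array([.973,-.233,0]);f=np.array([.233,.973,0]);piv=np.array([.5063,.0422,.128])+.0515*e
for al in (150,165,175,182): print(al,[proj(n,piv+.079*(np.cos(np.radians(al))*e+[0,0,np.sin(np.radians(al))]))[0].round(1) for n in('side12','scene12')])
a=cv2.resize(cv2.imread('pics/side12.png')[165:225,230:300],None,fx=6.5,fy=6.5,interpolation=2)
c=cv2.resize(cv2.imread('pics/scene12.png')[170:230,200:250],None,fx=6.5,fy=6.5,interpolation=2)
w=cv2.imread('pics/w12.png');w=cv2.resize(w,(260,195))
o=np.hstack([a,c]);cv2.imwrite('pics/p12.png',o);print(o.shape)
E
```

```text
time: 18.3
position: [0.5049, 0.0425, 0.0946]
tool_rot: [0.34, 3.123, 0.0]
ft_force: [-0.6, -0.5, 0.7]
grip_width: 0.01
time: 19.3
position: [0.475, 0.1717, 0.2045]
tool_rot: [0.34, 3.123, -0.001]
ft_force: [0.1, -0.5, -0.6]
grip_width: 0.007
[0.4752 0.171  0.2045] [ 0.07 -0.66  0.  ] 19.35
150 [array([250.7, 196.6]), array([235.1, 177.6])]
165 [array([248.7, 201.6]), array([236. , 179.1])]
175 [array([248.1, 204.9]), array([236.3, 181. ])]
182 [array([248. , 207.1]), array([236.4, 182.7])]
(390, 780, 3)
```

View pics/p12.png

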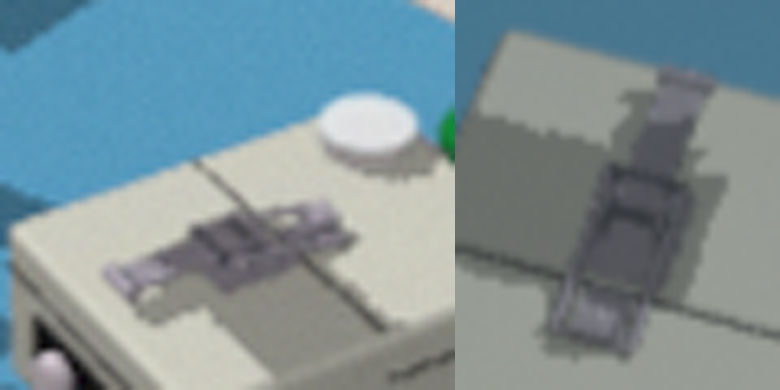

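The lever lies flat: roll at side (250,208) and scene (235.7,182.3), both matching about 182°. The loop bar is behind the keeper. I felt no end-stop contact, so I'll press the roll gently once more to make sure it is fully home.

```bash
python3 -m jog '[[0,-50,0,0],[10,-100,0,0],[20,-128,0,0],[20,-128,-50,0],[20,-128,-90,0],[20,-128,-102,0],[20,-128,-104,0],[20,-128,-104,0]]'
python3 -m jog '[[0,0,-1,0],[0,0,-2,0],[0,0,-3,0],[0,0,-4,0],[0,0,-4,0],[0,0,-4,0],[0,0,-4,0],[0,0,-4,0]]'
python3 -m jog '[[0,0,-1,0],[0,0,-2,0],[0,0,-3,0],[0,0,-3,0],[0,0,-3,0],[0,0,-3,0],[0,0,-3,0],[0,0,-3,0]]'
```

```text
time: 20.45
position: [0.4961, 0.0445, 0.1021]
tool_rot: [0.34, 3.121, 0.002]
ft_force: [1.1, -0.3, 0.0]
grip_width: 0.003
time: 21.45
position: [0.4949, 0.0445, 0.0966]
tool_rot: [0.34, 3.123, 0.0]
ft_force: [0.5, -0.3, -0.5]
grip_width: 0.007
time: 22.45
position: [0.4949, 0.0445, 0.0936]
tool_rot: [0.34, 3.123, 0.0]
ft_force: [-0.6, -0.4, 0.6]
grip_width: 0.001
```

```bash
python3 -m jog '[[0,0,-1,0],[0,0,-2,0],[0,0,-3,0],[0,0,-3,0],[0,0,-3,0],[0,0,-3,0],[0,0,-3,0],[0,0,-3,0]]'
python3 -m jog '[[0,0,-1,0],[0,0,-2,0],[0,0,-3,0],[0,0,-3,0],[0,0,-3,0],[0,0,-3,0],[0,0,-3,0],[0,0,-3,0]]'
python3 chk.py 13; python3 - <<'E'
from h import *
P=get_state()['position']
print([ (z,proj('side13',P+[0,0,z])[0].round(1),proj('scene13',P+[0,0,z])[0].round(1)) for z in(0,.02,.03,.04)])
b=cv2.imread('pics/side13.png');print('col',list(range(234,270,2)))
for r in range(192,218): print(r,*['%3d'%v for v in b[r,234:270:2].max(1)])
E
```

```text
time: 23.45
position: [0.495, 0.0445, 0.093]
tool_rot: [-0.34, -3.123, -0.002]
ft_force: [-7.4, -0.3, 17.4]
grip_width: 0.008
time: 24.45
position: [0.4951, 0.0446, 0.0926]
tool_rot: [-0.34, -3.123, -0.004]
ft_force: [-14.6, -2.3, 34.1]
grip_width: 0.008
[0.4951 0.0446 0.0926] [-14.64  -2.3   35.  ] 24.5
[(0, array([251.6, 212.9]), array([234.9, 192.6])), (0.02, array([251.7, 208.6]), array([234.7, 189.1])), (0.03, array([251.8, 206.3]), array([234.7, 187.3])), (0.04, array([251.9, 204.1]), array([234.6, 185.5]))]
col [234, 236, 238, 240, 242, 244, 246, 248, 250, 252, 254, 256, 258, 260, 262, 264, 266, 268]
192 194 193 194 195 193 150  32  39  99  76  56  48  48  51  50  38  34  35
193 194 196 193 195 194 185  80  54 105  79  30  51  56  78  53  50  41  35
194 195 191 193 195 193 188 144  50  88 107  41  44  53  67  45  38  34  30
195 158 175 193 194 188 193 191  81  57  94  81  40  45  45  40  34  26  29
196 130 144 170 189 199 207 209  91  30  61 108  37  36  38  30  30  17  24
197 133 142 186 200 209 208 207  89  22  23  86  94  31  31  28  22  17  18
198 158 187 206 208 206 205 2
[... 790 characters left out ...]
 125 108 106 113
209 112 141 152 197 214 209 202 155 139 165 181 140 143 142 137 107 118 134
210 141 123 149 167 212 206 208 174 113 183 169 141 141 143 142 129 135 142
211 148 125 147 151 198 214 206 185 116 159 141 141 144 142 142 141 140 140
212 147 142 130 148 168 212 212 201 135 144 139 141 142 141 143 141 142 143
213 136 128 116 149 151 197 213 208 170 142 142 142 142 142 141 142 143 141
214 128  81 133 121 149 168 213 209 199 173 144 187 189 171 140 142 142 142
215 127  40 124 102 149 150 198 211 209 199 185 210 207 200 171 142 138 143
216 128  14  84 124 121 150 170 211 210 207 207 205 207 207 186 141 140 141
217 128  24  38 126 109 150 155 199 211 206 208 206 206 208 200 142 142 144
```

Firm contact at reported z 0.0935, with 35 N at the end, so the lever is on its stop. Lift off and check.

```bash
python3 -m jog '[[0,0,6,0],[0,0,30,0],[0,0,80,0],[0,0,120,0],[-10,50,120,0],[-15,100,120,0],[-20,130,120,0],[-20,130,120,0]]'
python3 chk.py 14; python3 - <<'E'
from h import *
for n,(x,y,w,h) in {'side':(240,185,55,30),'scene':(205,175,40,50)}.items():
    a=cv2.imread(f'pics/{n}12.png')[y:y+h,x:x+w].astype(int);b=cv2.imread(f'pics/{n}14.png')[y:y+h,x:x+w].astype(int)
    print(n,'latch diff before/after press, mean, max',abs(a-b).mean().round(2),abs(a-b).max())
def match(n,name,uv,k=9):
    u,v=uv;t=cv2.imread(f'pics/{n}0.png')[v-k:v+k,u-k:u+k];i=cv2.imread(f'pics/{n}14.png')[v-k-8:v+k+8,u-k-8:u+k+8]
    r=cv2.minMaxLoc(cv2.matchTemplate(i,t,cv2.TM_CCOEFF_NORMED));print(n,name,round(r[1],3),r[3][0]-8,r[3][1]-8)
match('side','roller',(192,176),7);match('scene','roller',(317,162),7)
for nm,uv in dict(dish=(232,246),bottle=(223,283),amber=(183,276),swab=(327,225)).items(): match('scene',nm,uv)
# keeper shift, side view patch around keeper B(600,153)
match('side','keeper',(280,198),5); print(np.array(get_state()['qd']).round(4))
E
```

```text
time: 25.55
position: [0.474, 0.1774, 0.207]
tool_rot: [-0.331, -3.123, 0.0]
ft_force: [-0.8, -0.9, -0.2]
grip_width: 0.003
[0.4746 0.1751 0.2071] [-0.39  0.58  0.28] 25.6
side latch diff before/after press, mean, max 2.07 41
scene latch diff before/after press, mean, max 0.96 32
side roller 0.997 0 0
scene roller 0.521 0 0
scene dish 0.998 0 0
scene bottle 1.0 0 0
scene amber 0.998 0 0
scene swab 1.0 0 0
side keeper 0.829 -1 1
[ 0.0168 -0.0076  0.0225  0.0019  0.0012  0.0019 -0.0003]
```

```bash
python3 -m jog '[[0,0,30,0],[0,0,30,0],[0,0,30,0],[0,0,30,0],[0,0,30,0],[0,0,30,0],[0,0,30,0],[0,0,30,0]]'
python3 -c "
from bench import *
print(get_state()['ft_force']);print(close_job())"
```

```text
time: 26.65
position: [0.4749, 0.1745, 0.2376]
tool_rot: [0.34, 3.123, 0.0]
ft_force: [0.3, 0.6, 0.4]
grip_width: -0.0
[0.3053656  0.59374292 0.38637387]
the job is handed in; nothing more can be done
None
```

I proved the guard switch, then fastened the lid with the draw latch, and handed the job in at 26.7 s with the robot clear of everything.

- **Switch:** I pushed the middle-sized stand's roller arm left to about 0.58 rad, past the click at 0.45 and well below 0.9, then let it go. Afterwards the side view matched its rest position (0.997). The scene view gave only 0.52 for the roller, also at its rest position; I took that to be the gripper covering it and did not check.
- **Loop:** I swung it over and it fell behind the keeper. In both fixed views the bar lies where it was predicted.
- **Lever:** I threw it to about 182°, flat. One more press met a firm stop at 35 N, and the pictures before and after that press are close to identical. The keeper seems to have shifted about a pixel towards the front. That fits being pulled tight, but I did not measure the travel.
- **Bystanders:** the dish, bottle, amber jar and white jar are unmoved in the pictures (all matches 0.998 or better).

**What disagreed:** the visible fingertips sat about 30 mm above the reported TCP, and the last press suggests nearer 36 mm. Because of that, my first push passed just above the roller without touching it. I corrected the height from the pictures and repeated the push.

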